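# Shut the grinder's gear case and grease it through its tilted nipple

## Robot

A 6-joint arm with a two-finger parallel gripper is mounted at the origin on the work surface. World frame = base frame: x ahead of the robot, y to its left, z up, the work surface at z = 0. Lengths are in m, angles in rad, forces in N, time in s.
With the tool pointing down it reaches from about 0.35 to 0.775 m from the base axis. Payload 5.5 kg.
Tool frame: the origin (TCP) lies at the very end of the fingers, on their centre line; the grasp point (between the pads) lies env.pinch_z behind it (env.pinch_z is the distance from the TCP to the grasp point, in m); z points along the fingers, y is the line along which they close (so a half turn about z gives the same grasp; the last joint's range is limited). The gripper opens to 85 mm and grips with 20 to 120 N. Pads are 22 mm wide; open, the fingers measure 114 mm over their backs; the gripper's body (76 mm by 85 mm) begins 54 mm behind the grasp point. The pads swing forward as they close: fully open they stand 13 mm farther back than shut.
Start: joints at [0.976, 0.313, 0.046, 1.304, 0, 1.431], TCP at [0.253, 0.517, 0.231] pointing down, gripper open.
Joint ranges: [-2.76, 2.76], [-0.86, 1.69], [-1.03, 1.26], [-2.2, 2.34], [-1.47, 1.5], [-3.14, 3.14]. Speed limits (rad/s): [2.57, 2.57, 3.14, 3.14, 3.14, 3.14].

## Interface

Orientations are given as a unit quaternion [w, x, y, z].
In Python, from workcell import env, eyes gives the robot as it stands.
- The arm moves only by the shell command python3 -m jog 'ROWS' [FORCE]. ROWS is JSON, one flat list of numbers, 7 for each row, row after row: the shift along the world's x, y, z as a fraction of full scale, then the turn, a rotation vector about the world's x, y, z as a fraction of full scale, then the opening, from -1 (shut) to 1 (fully open), so that 0 is half open. A call has 1 to 12 rows; each row is the pose to reach, as a shift and turn from the pose commanded when the call began, turning the shorter way round; what a row does not reach only later rows make up. Full scale, the value 1, is 20 cm for a shift and pi rad for a turn. A row lasts 1/12 s, in which the tool goes at most 41.7 mm and 7.16 degrees, less where a joint would pass 70% of its speed; a pose out of reach is approached as far as the arm can. A call with a number of a shift or a turn outside -1 to 1 is refused whole. A call with a gripper value outside its range is refused whole. The fingers move at their own pace and stop on an object; FORCE is the grip in N (left out, the last holds). Time passes only in rows, so rows that repeat a pose let the fingers close. It gives the time, the measured TCP pose, the force, the opening and the grip force at its end, in the units of the state.
- env.get_state(): the state, without advancing time (a new reading comes with each control period).
- eyes.read_camera(name): name is "scene" or "top" or "wrist"; returns (picture, depth): 480x640x3 uint8, red, green, blue; 480x640 float32, m along the optical axis (not along the pixel's ray), 0 where there is no reading.
- eyes.calibration(name): a dict with "fx", "fy", "cx", "cy" (pixels), "R" (3x3) and "t" (3): a world point X has camera coordinates R X + t; the wrist camera has in their place "tool_from_camera" (4x4, takes a point from camera to tool coordinates, whose origin is the TCP and whose axes are the flange's). Camera axes: x right, y down, z forward; pixel columns grow to the right and rows downward; lengths in m; the calibration is good to about 2 mm. A picture is of the moment at which its call begins: read the wrist's pose just before it. calibration takes no time and is no camera call.
- env.hand_in(): hands the job in; it is judged then, once.
The state is a dict: "clock": time; "joint_pos": joint angles; "qvel": joint speeds; "tau": joint torques, N m; "tcp_pos": TCP position; "orientation": TCP orientation; "wrist_force": force on the tool from outside, world axes, zero at the start; "ft_torque": the same for the moment, N m; "finger_gap": finger opening in m; "grip_force": force on a finger pad.
Only numpy, scipy, OpenCV 4.12 (cv2) and the standard library are available. Lean on these libraries where they do the work, as an engineer would, in place of code of your own. Each camera call takes 0.05 s, during which the arm holds its last target. There are 200 camera calls.

## Task

Lower the hinged lid of the hand grinder's gear case until it is fully shut, without slamming it. Then pick up the hand greaser by its barrel and press its bell mouth squarely onto the tilted grease nipple on the lid, until the nipple snaps in as far as it goes, and finish like that: still gripping the greaser and holding the nipple fully in against its spring. Leave the sanding drum, the ferrule and the dish of stones where they are.

Things in the scene. Friction and masses are not known exactly. Their poses are not given: they have to be found in the camera images.
- case: Gear case of the hand grinder, bolted down: dark iron box 170 x 140 mm, 85 mm high, open on top; origin under its centre; x from the front (tab side) to the hinge side, y along the hinge line. On its +y side, from 70 to 216 mm off its middle line, are a 140 mm grinding wheel (top 144 mm above the work surface) and a crank. Place and yaw vary.
- lid_hinge (a point): Middle of the lid's hinge line, on the far top edge of the case, 85 mm above the work surface. Axes are those of the case: x away from the front, y along the hinge line, z up.
- lid (a joint): Angle of the lid in rad: 0 shut, flat on the case; grows as its front edge rises; starts about 0.6 to 1.05. The hinge is stiff: the lid stays where it is left, and about 2 to 3 N at the tab moves it.
- lid_tab (a point): Point on the upper (outer) face of the tab at the middle of the lid's front edge, where the lid can be pushed down: 185 mm from the hinge line, 15 mm from the tab's end. The tab is 50 mm wide, 30 mm long; lid and tab are 8 mm thick; shut, their upper face is 93 mm above the work surface. Axes turn with the lid: x to the hinge, z normal to the upper face.
- nipple_tip (a point): Domed tip of the grease nipple, a brass pin 13 mm in diameter on the lid's upper face, tilted 0.40 rad from the lid's normal towards the tab. z points outward along the pin, y is parallel to the hinge line. The pin's axis meets the lid's upper face 55 mm below the tip, 75 mm from the hinge line; a 22 mm sleeve covers its lowest 22 mm. The tip is about 144 mm high with the lid shut.
- nipple (a joint): How far the nipple is pushed in along its axis, in m: 0 out, 0.008 fully in at its stop. It hardly moves until pushed with about 9 N, then gives way (the snap), the push needed falling to about 5 N at the stop; let go, it springs out again (the greaser's weight does not hold it).
- coupler_center (a point): Centre (half-way up) of the hand greaser, a loose steel part 90 mm high, about 0.2 kg, standing upright on its bell mouth; z points from mouth to barrel. Inside, the mouth is 34 mm wide and narrows over 12 mm to an 18 mm bore, whose flat floor, 30 mm above the rim, bears on the nipple's tip: this centre is then 15 mm beyond the tip, on its axis.
- coupler: The same hand greaser; origin at the centre of its mouth rim. From the rim upward: a bell 42 mm wide at the rim, 26 mm above it; a flange 44 mm wide from 34 to 40 mm; a plain round barrel of 28 mm diameter from 40 to 90 mm, for gripping.
- drum: Sanding drum, a bystander: a walnut cylinder 60 mm in diameter and 60 mm high with a 24 mm stub on top, 72 mm in all; origin at the centre of its underside.
- ferrule: Brass ferrule, a bystander: an upright plain tube 40 mm in diameter and 40 mm high; origin at the centre of its underside.
- dish: Shallow porcelain dish with white stones, a bystander: 132 mm wide, 20 mm high; origin at the centre of its underside.
Things that resemble listed ones, but are neither listed nor needed, are in the scene too. What is shaped like the coupler but blue or yellow is not meant.

How it is judged:
On the way, in this order (a step that is already met when the one before it is completed fails the run):
1. the lid is shut (value of joint lid below 0.04 rad), for 0.2 s.
2. the greaser, gripped, has snapped the nipple fully in (value of joint nipple above 0.0065 m and contact force between coupler and nipple above 3 N and contact force between the fingers and coupler above 1 N and angle between the z axis of coupler and the z axis of nipple_tip, either way round below 0.15 rad and value of joint lid below 0.04 rad), for 0.2 s.
At the end, for the whole second after the job is handed in: Lid shut (within 0.04 rad); the greaser, gripped by the fingers, sits on the nipple with its axis within 0.15 rad of the nipple's, at rest, pressing it with over 3 N and holding it more than 6.5 of its 8 mm in; drum, ferrule and dish within 30 mm of where they stood (all of step 2 and distance between coupler_center and nipple_tip below 0.022 m and linear speed of coupler below 0.02 m/s and distance of each of drum, ferrule, dish from where it was at the start of the episode below 0.03 m); the arm keeps its last pose, push and grip.
It fails at once if the lid is slammed (faster than 3 rad/s) (velocity of joint lid below -3 rad/s).
It fails at once if the sanding drum is knocked away or over (distance of drum from where it was at the start of the episode above 0.03 m or angle between drum's own z axis and vertical above 0.5 rad).
It fails at once if the ferrule is knocked away or over (distance of ferrule from where it was at the start of the episode above 0.03 m or angle between ferrule's own z axis and vertical above 0.5 rad).
It fails at once if the dish is pushed away (distance of dish from where it was at the start of the episode above 0.03 m).
It also fails if it takes over 64 s, if anything falls off the work surface, if the arm or the gripper's body presses on something with over 40 N, if the wrist force passes 120 N, or if a joint passes its speed limit or range.

## Working session

There is one attempt and no reset: what is moved stays moved. The work goes in short steps, Python scripts to look and compute and a shell command to move; the robot and the scene stay as the last step left them, time stands still between calls to the robot, and variables do not carry over. Pictures are saved under pics/ and viewed, at most 10 in all, crops included, and the job is handed in when it is done.

```bash
mkdir -p pics; ls; python3 - <<'E'
from workcell import env, eyes
import cv2, numpy as np
print(env.get_state(), env.pinch_z)
for n in ("scene","top"):
    p,d=eyes.read_camera(n); cv2.imwrite(f"pics/{n}0.png",p[:,:,::-1]); np.savez(f"{n}0.npz",p=p,d=d)
    c=eyes.calibration(n); print(n,c)
print(eyes.calibration("wrist"))
E
```

```text
pics
{'clock': 0.0, 'joint_pos': array([9.76412277e-01, 3.14010358e-01, 4.49864993e-02, 1.30357859e+00,
       8.33786015e-06, 1.43120494e+00]), 'qvel': array([-0.00068686,  0.00087497,  0.00068192,  0.00012158, -0.00059869,
       -0.00083049]), 'tau': array([-6.04477318e-04, -4.80628681e+01,  2.98531920e+01,  1.94031000e-02,
       -1.99918281e-04, -3.66394488e-06]), 'tcp_pos': array([0.25230423, 0.51613516, 0.23040626]), 'orientation': array([-3.27915340e-04,  2.25441563e-01,  9.74256273e-01, -8.41434798e-04]), 'wrist_force': array([-0.32392905,  1.47496208, -0.07237326]), 'ft_torque': array([0.01418472, 0.05312527, 0.01205075]), 'grip_force': 0.0, 'finger_gap': 0.08570911395576697} 0.0187
scene {'fx': 513.072291631654, 'fy': 513.072291631654, 'cx': 317.7935110613461, 'cy': 231.2097216328417, 'R': array([[-0.86722434,  0.49774336, -0.01317147],
       [ 0.27922177,  0.4642488 , -0.84054046],
       [-0.41225859, -0.73261491, -0.54158864]]), 't': array([ 0.50008182, -0.01723861,  1.25543613])}
top {'fx': 517.5779671547602, 'fy': 517.5779671547602, 'cx': 320.17307183562957, 'cy': 242.33861414094758, 'R': array([[-0.04800748, -0.99884065,  0.00355366],
       [-0.97518604,  0.04610018, -0.21653397],
       [ 0.21611911, -0.01386073, -0.97626862]]), 't': array([-0.0771366 ,  0.55660217,  1.03977012])}
{'fx': 367.5816395532993, 'fy': 367.5816395532993, 'cx': 314.3999385933221, 'cy': 240.58232146756757, 'tool_from_camera': array([[-8.95155762e-04, -9.47113834e-01, -3.20896533e-01,
         8.26802322e-02],
       [ 9.99999255e-01, -1.11423136e-03,  4.99066901e-04,
        -2.84088953e-04],
       [-8.30226145e-04, -3.20895847e-01,  9.47114125e-01,
        -1.42583441e-01],
       [ 0.00000000e+00,  0.00000000e+00,  0.00000000e+00,
         1.00000000e+00]])}
```

View pics/scene0.png

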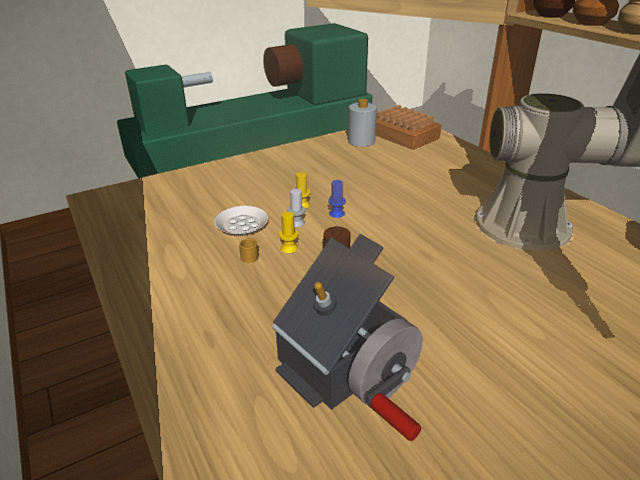

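View pics/top0.png

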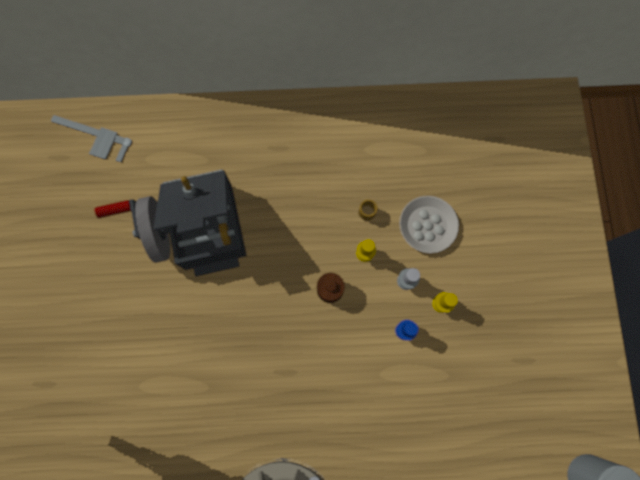

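The scene view shows four greaser-shaped parts: yellow at (302,190) and (289,231), blue at (337,198), and bare steel at (296,207), which is (408,278) in the top view. The steel one fits the description, since blue and yellow are excluded. The case with its raised lid is at about (340,320), the nipple at (320,292) and the tab at (367,250).

```bash
cat > h.py <<'E'
import numpy as np, cv2
from workcell import env, eyes
from scipy.spatial.transform import Rotation as Rot
def cloud(p,d,c):
    v,u=np.mgrid[0:480,0:640]
    P=np.stack([(u-c["cx"])/c["fx"]*d,(v-c["cy"])/c["fy"]*d,d],-1)
    return (P-c["t"])@c["R"]
def load(n):
    z=np.load(n+"0.npz"); return z["p"],z["d"],eyes.calibration(n)
def ray(c,u,v):
    R=c["R"]; o=-R.T@c["t"]; r=R.T@np.array([(u-c["cx"])/c["fx"],(v-c["cy"])/c["fy"],1]); return o,r/np.linalg.norm(r)
def onz(c,u,v,z):
    o,r=ray(c,u,v); return o+r*(z-o[2])/r[2]
def tri(a,b):
    (o,r),(p,s)=a,b
    t=np.linalg.lstsq(np.stack([r,-s],1),p-o,rcond=None)[0]
    A,B=o+r*t[0],p+s*t[1]; return (A+B)/2,np.linalg.norm(A-B)
E
python3 - <<'E'
from h import *
for n,(cu,cv) in (("scene",(296,207)),("top",(408,278))):
    p,d,c=load(n); P=cloud(p,d,c)
    m=np.zeros((480,640),bool); m[cv-25:cv+25,cu-25:cu+25]=1
    hsv=cv2.cvtColor(p,cv2.COLOR_RGB2HSV)
    g=m&(hsv[...,1]<60)&(P[...,2]>0.01)&(P[...,2]<.12)
    Q=P[g]; print(n,"steel n",g.sum(),"zmax",np.percentile(Q[:,2],98))
    for lo,hi in ((.04,.085),(.087,.096)):
        q=Q[(Q[:,2]>lo)&(Q[:,2]<hi)]; print(lo,len(q),q.mean(0),q.min(0),q.max(0))
    if n=="scene":
        box=np.zeros_like(g); box[230:375,270:400]=1
        g=box&(P[...,2]>.1)&(p.max(-1)<110)
        Q=P[g]
        best=None; rng=np.random.default_rng(0)
        for _ in range(300):
            a,b,e=Q[rng.choice(len(Q),3)]; nn=np.cross(b-a,e-a); l=np.linalg.norm(nn)
            if l<1e-6: continue
            nn/=l; i=abs((Q-a)@nn)<.003
            if best is None or i.sum()>best.sum(): best=i
        q=Q[best]; ce=q.mean(0); nn=np.linalg.svd(q-ce,full_matrices=0)[2][2]; nn*=np.sign(nn[2])
        print("lid",len(q),ce,nn,"ang",np.arccos(nn[2]))
        h=nn.copy();h[2]=0;h/=np.linalg.norm(h) # hinge direction: normal leans to hinge
        y=np.cross([0,0,1],h); up=np.cross(nn,y)*1; up*=np.sign(up[2])
        a=(q-ce)@up; b=(q-ce)@y
        print("xdir",h,"up range",np.percentile(a,[0,.5,99.5,100]),"y",np.percentile(b,[0,.5,99.5,100]))
        for t in np.arange(-.12,.12,.01):
            s=b[abs(a-t)<.005]
            if len(s)>3: print("%.2f %.3f %.3f %d"%(t,s.min(),s.max(),len(s)))
        np.savez("lid.npz",ce=ce,nn=nn,h=h,y=y,up=up)
a=cv2.imread("pics/top0.png")[150:350,110:480]; b=cv2.imread("pics/scene0.png")[165:265,210:400]
cv2.imwrite("pics/crop.png",np.vstack([cv2.resize(a,(740,300*400//300)),cv2.resize(b,(740,200*740//380-190))])[:600])
E
```

```text
scene steel n 372 zmax 0.09145512723094708
0.04 207 [ 0.47559648 -0.28093087  0.05948798] [ 0.45210921 -0.30401151  0.0400223 ] [ 0.49243185 -0.26693951  0.08485885]
0.087 59 [ 0.47288757 -0.28759926  0.08982433] [ 0.45805    -0.30495024  0.08701328] [ 0.48652144 -0.27311361  0.09262753]
lid 7322 [0.62851829 0.15386259 0.15564163] [0.6447721  0.12311847 0.75439431] ang 0.7160654124450635
xdir [0.98225313 0.18756008 0.        ] up range [-0.08673658 -0.08427393  0.09866875  0.10101177] y [-0.07593192 -0.07426603  0.06376728  0.0856072 ]
-0.09 -0.066 0.063 22
-0.08 -0.075 0.064 437
-0.07 -0.076 0.064 478
-0.06 -0.075 0.085 474
-0.05 -0.075 0.084 476
-0.04 -0.075 0.085 430
-0.03 -0.075 0.086 346
-0.02 -0.076 0.064 330
-0.01 -0.075 0.064 314
-0.00 -0.075 0.064 441
0.01 -0.076 0.064 468
0.02 -0.075 0.065 464
0.03 -0.076 0.064 465
0.04 -0.074 0.064 465
0.05 -0.075 0.065 466
0.06 -0.076 0.065 469
0.07 -0.073 0.064 343
0.08 -0.030 0.020 168
0.09 -0.031 0.020 170
0.10 -0.030 0.019 96
top steel n 347 zmax 0.09293266456738901
0.04 130 [ 0.46430843 -0.28363225  0.05146497] [ 0.44817733 -0.30793294  0.04004806] [ 0.48952868 -0.26853278  0.0845665 ]
0.087 134 [ 0.46916758 -0.28954006  0.09020869] [ 0.45628475 -0.30240276  0.08704678] [ 0.48313923 -0.27677664  0.09467274]
```

View pics/crop.png

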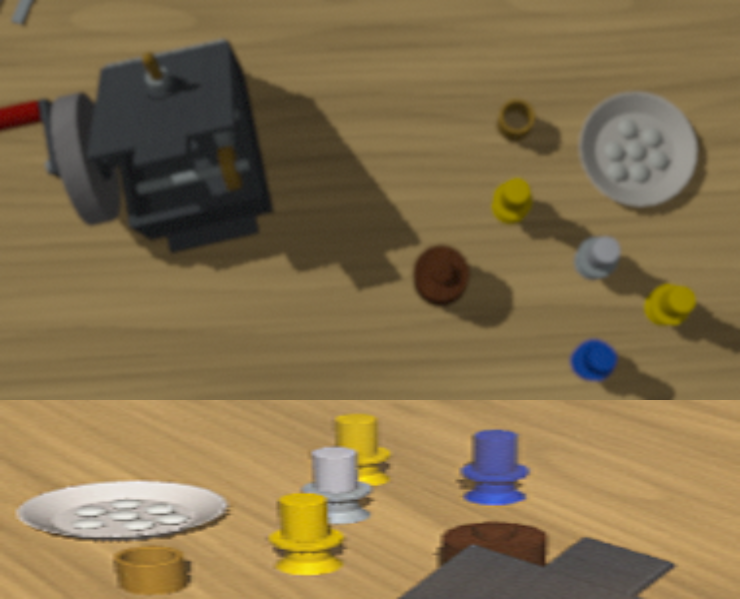

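The crop confirms it: the steel greaser is the bare grey one in the middle of the yellow-yellow diagonal (crop (335,480) and (600,255)). Its top measures 0.091 m high at about (0.471, -0.288). The lid angle is about 0.72 rad, and the hinge works out at about (0.6985, 0.162, 0.084), which agrees with the stated 0.085 m. Next I move above the tab with the fingers shut.

```bash
python3 -m jog '[0.8,-0.9,0.15,0,0,0.2045,-1, 0.8,-0.9,0.15,0,0,0.2045,-1, 0.8,-0.9,0.15,0,0,0.2045,-1, 0.8,-0.9,0.15,0,0,0.2045,-1, 0.8,-0.9,0.15,0,0,0.2045,-1, 0.8,-0.9,0.15,0,0,0.2045,-1, 0.8,-0.9,0.15,0,0,0.2045,-1]' 60
python3 -m jog '[0.83,-0.985,0,0,0,0,-1, 0.83,-0.985,0,0,0,0,-1, 0.83,-0.985,0,0,0,0,-1, 0.83,-0.985,0,0,0,0,-1, 0.83,-0.985,0,0,0,0,-1, 0.83,-0.985,0,0,0,0,-1, 0.83,-0.985,0,0,0,0,-1, 0.83,-0.985,0,0,0,0,-1]'
python3 - <<'E'
import numpy as np
from workcell import env
s=env.get_state(); print(s["clock"],s["tcp_pos"],s["orientation"],s["joint_pos"],s["wrist_force"])
H=np.array([.6985,.1619,.084]);h=np.array([.9823,.1876,0]);z=np.array([0,0,1])
for th in np.linspace(.72,-0.02,13):
    r=.183; c=H-(r*np.cos(th)-.008*np.sin(th)-.011)*h+(r*np.sin(th)+.008*np.cos(th))*z
    print(round(th,3),c.round(4),((c-s["tcp_pos"])/.2).round(3))
E
```

```text
clock: 0.68
tcp_pos: [0.4158, 0.333, 0.2616]
orientation: [0.001, -0.093, 0.996, -0.001]
wrist_force: [-0.7, 0.5, 0.3]
finger_gap: 0.001
grip_force: 0.0
clock: 1.35
tcp_pos: [0.58, 0.1373, 0.26]
orientation: [-0.001, -0.091, 0.996, -0.0]
wrist_force: [-0.4, -0.3, 0.9]
finger_gap: 0.0003
grip_force: 0.0
1.35 [0.57995414 0.1372632  0.26001239] [-7.50996941e-04 -9.11834775e-02  9.95833826e-01 -6.82555985e-06] [ 9.77649835e-02  3.51327813e-01  1.69618959e-01  1.39058952e+00
 -3.95605868e-06 -8.48556831e-02] [-0.44364186 -0.27632669  0.89794229]
0.72 [0.5793 0.1391 0.2107] [-0.003  0.009 -0.247]
0.658 [0.5719 0.1377 0.2023] [-0.04   0.002 -0.289]
0.597 [0.565  0.1364 0.1934] [-0.075 -0.004 -0.333]
0.535 [0.5587 0.1352 0.1842] [-0.106 -0.01  -0.379]
0.473 [0.5529 0.1341 0.1745] [-0.135 -0.016 -0.427]
0.412 [0.5477 0.1331 0.1646] [-0.161 -0.021 -0.477]
0.35 [0.5431 0.1322 0.1543] [-0.184 -0.025 -0.529]
0.288 [0.5392 0.1315 0.1437] [-0.204 -0.029 -0.582]
0.227 [0.5359 0.1308 0.1329] [-0.22  -0.032 -0.635]
0.165 [0.5333 0.1303 0.1219] [-0.233 -0.035 -0.69 ]
0.103 [0.5313 0.13   0.1108] [-0.243 -0.036 -0.746]
0.042 [0.53   0.1297 0.0996] [-0.25  -0.038 -0.802]
-0.02 [0.5294 0.1296 0.0883] [-0.253 -0.038 -0.858]
```

```bash
python3 -m jog '[0,0.005,-0.15,0,0,0,-1, 0,0.005,-0.22,0,0,0,-1, -0.005,0.005,-0.25,0,0,0,-1, -0.04,0.002,-0.29,0,0,0,-1, -0.075,-0.004,-0.333,0,0,0,-1, -0.106,-0.01,-0.379,0,0,0,-1, -0.135,-0.016,-0.427,0,0,0,-1, -0.161,-0.021,-0.477,0,0,0,-1, -0.184,-0.025,-0.529,0,0,0,-1]'
python3 -m jog '[-0.02,-0.004,-0.053,0,0,0,-1, -0.036,-0.007,-0.106,0,0,0,-1, -0.049,-0.01,-0.161,0,0,0,-1, -0.059,-0.011,-0.215,0,0,0,-1]'
```

```text
clock: 2.1
tcp_pos: [0.5409, 0.1361, 0.1562]
orientation: [0.001, -0.095, 0.996, 0.0]
wrist_force: [-1.0, 0.1, 0.6]
finger_gap: -0.0002
grip_force: 0.4
clock: 2.43
tcp_pos: [0.529, 0.1338, 0.1129]
orientation: [0.0, -0.094, 0.996, 0.0]
wrist_force: [-0.1, -0.7, 0.2]
finger_gap: -0.0001
grip_force: 0.3
```

```bash
python3 - <<'E'
from h import *
p,d=eyes.read_camera("scene"); cv2.imwrite("pics/s1.png",p[150:450,200:500,::-1].repeat(2,0).repeat(2,1))
print(env.get_state()["wrist_force"])
E
```

```text
[-0.29232115 -0.63657863 -0.73308321]
```

View pics/s1.png

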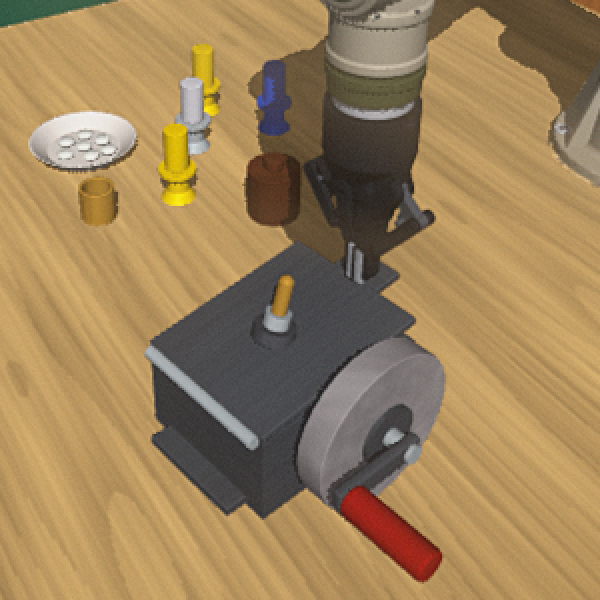

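The lid has followed the fingers and is nearly shut, with the fingertips on the tab at (360,270). Now I finish the closing gently.

```bash
python3 -m jog '[-0.005,0,-0.03,0,0,0,-1, -0.008,0,-0.06,0,0,0,-1, -0.008,0,-0.09,0,0,0,-1]'
python3 -m jog '[0,0,-0.01,0,0,0,-1, 0,0,-0.02,0,0,0,-1]'
python3 -m jog '[0,0,-0.01,0,0,0,-1, 0,0,-0.015,0,0,0,-1, 0,0,-0.015,0,0,0,-1]'
```

```text
clock: 2.73
tcp_pos: [0.5285, 0.1331, 0.0949]
orientation: [0.001, -0.094, 0.996, 0.0]
wrist_force: [-0.1, -0.4, 0.9]
finger_gap: -0.0002
grip_force: 0.3
clock: 2.9
tcp_pos: [0.5284, 0.1329, 0.0927]
orientation: [0.0, -0.094, 0.996, 0.0]
wrist_force: [-10.8, -0.2, 31.2]
finger_gap: 0.0
grip_force: 15.8
clock: 3.15
tcp_pos: [0.5284, 0.1329, 0.0926]
orientation: [0.001, -0.094, 0.996, 0.0]
wrist_force: [-13.9, -0.4, 35.8]
finger_gap: 0.0
grip_force: 17.8
```

```bash
python3 -m jog '[0,0,0.2,0,0,0,-1, 0,0,0.4,0,0,0,-1, 0,0,0.6,0,0,0,-1, 0,0,0.7,0,0,0,-1, -0.14,-1,0.7,0,0,0,0.4, -0.14,-1,0.7,0,0,0,0.4, -0.14,-1,0.7,0,0,0,0.4, -0.14,-1,0.7,0,0,0,0.4, -0.14,-1,0.7,0,0,0,0.4, -0.14,-1,0.7,0,0,0,0.4]'
python3 -m jog '[0,-1,0,0,0,0,0.4, 0,-1,0,0,0,0,0.4, 0,-1,0,0,0,0,0.4, 0,-1,0,0,0,0,0.4, 0,-1,0,0,0,0,0.4, 0,-1,0,0,0,0,0.4]'
python3 - <<'E'
from h import *
R=[];T=[]
for n in ("scene","top"):
    p,d=eyes.read_camera(n); c=eyes.calibration(n); P=cloud(p,d,c)
    cv2.imwrite(f"pics/{n}2.png",p[:,:,::-1]); np.savez(n+"2.npz",p=p,d=d)
    hsv=cv2.cvtColor(p,cv2.COLOR_RGB2HSV)
    g=(hsv[...,1]>120)&(P[...,2]>.115)&(np.hypot(P[...,0]-.60,P[...,1]-.145)<.06)
    v,u=np.nonzero(g); Q=P[g]; print(n,g.sum(),Q.mean(0),Q.min(0),Q.max(0))
    L=np.polyfit(v,u,1) if np.ptp(v)>np.ptp(u) else None
    print("px",u.min(),u.max(),v.min(),v.max(),L)
    if n=="scene":
        k=(abs(P[...,2]-.093)<.006)&(np.hypot(P[...,0]-.6,P[...,1]-.145)<.16)&(hsv[...,1]<90)
        q=P[k]; ce=q.mean(0); nn=np.linalg.svd(q-ce,full_matrices=0)[2][2]; print("lid",k.sum(),ce,nn)
        rect=cv2.minAreaRect((q[:,:2]*1000).astype(np.float32)); print(rect)
# wrist
s=env.get_state(); p,d=eyes.read_camera("wrist"); c=eyes.calibration("wrist"); cv2.imwrite("pics/w2.png",p[:,:,::-1])
M=np.eye(4); q=s["orientation"]; M[:3,:3]=Rot.from_quat([*q[1:],q[0]]).as_matrix(); M[:3,3]=s["tcp_pos"]; M=M@c["tool_from_camera"]
v,u=np.mgrid[0:480,0:640]; P=np.stack([(u-c["cx"])/c["fx"]*d,(v-c["cy"])/c["fy"]*d,d],-1)@M[:3,:3].T+M[:3,3]
hsv=cv2.cvtColor(p,cv2.COLOR_RGB2HSV)
g=(hsv[...,1]<60)&(abs(P[...,2]-.09)<.006)&(np.hypot(P[...,0]-.471,P[...,1]+.2885)<.03)
Q=P[g]; print("wrist top",g.sum(),Q.mean(0),Q.min(0),Q.max(0),s["tcp_pos"],s["clock"])
E
```

```text
clock: 3.98
tcp_pos: [0.5001, -0.0732, 0.2277]
orientation: [0.0, -0.09, 0.996, -0.001]
wrist_force: [0.4, 0.7, -0.9]
finger_gap: 0.0593
grip_force: 0.0
clock: 4.48
tcp_pos: [0.5007, -0.2737, 0.227]
orientation: [0.0, -0.091, 0.996, -0.001]
wrist_force: [0.7, -1.3, -0.1]
finger_gap: 0.0598
grip_force: 0.0
scene 154 [0.61149623 0.14681085 0.13127154] [0.60055523 0.13739434 0.11567033] [0.62075983 0.15220647 0.14528315]
px 338 349 291 310 [-2.92872250e-01  4.31377916e+02]
lid 6544 [0.62191492 0.15762274 0.0926114 ] [5.21014984e-03 1.06505226e-04 9.99986421e-01]
((599.2163696289062, 167.57965087890625), (211.01544189453125, 191.00462341308594), 10.624454498291016)
top 29 [0.60427771 0.14228913 0.1427464 ] [0.59904633 0.13720348 0.13498927] [0.61097009 0.1475341  0.14751617]
px 193 199 211 216 None
wrist top 1017 [ 0.4694577  -0.29081548  0.08980523] [ 0.45639576 -0.30448339  0.084094  ] [ 0.48366992 -0.27734783  0.09250814] [ 0.50025514 -0.26879072  0.22704987] 4.5833
```

View pics/w2.png

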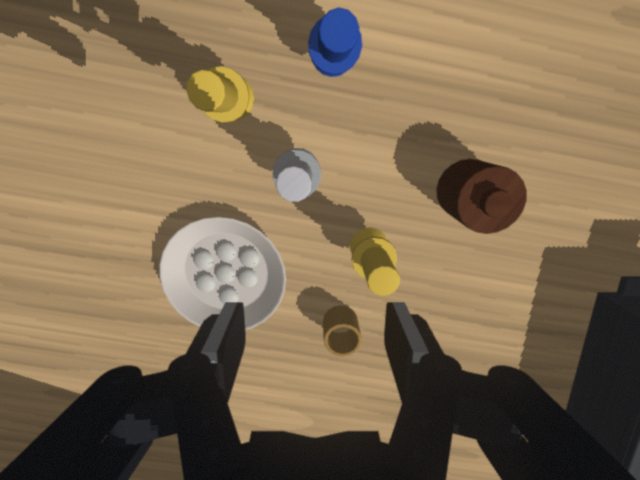

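The wrist view shows the steel greaser at (297,180), clear of both yellows, the blue one and the dish. The lid is shut: its top plane measures z = 0.0926 and is level. The nipple tip measures about (0.604, 0.1425, 0.143), as predicted. Now I move above the greaser.

```bash
python3 -m jog '[-0.15,-0.1,0,0,0,0,0.4, -0.15,-0.1,-0.2,0,0,0,0.4, -0.15,-0.1,-0.4,0,0,0,0.4, -0.15,-0.1,-0.5,0,0,0,0.4, -0.15,-0.1,-0.5,0,0,0,0.4, -0.15,-0.1,-0.5,0,0,0,0.4]'
python3 - <<'E'
from h import *
for _ in range(3):
    s=env.get_state(); p,d=eyes.read_camera("wrist"); print(s["tcp_pos"],s["orientation"])
c=eyes.calibration("wrist"); cv2.imwrite("pics/w3.png",p[:,:,::-1])
M=np.eye(4); q=s["orientation"]; M[:3,:3]=Rot.from_quat([*q[1:],q[0]]).as_matrix(); M[:3,3]=s["tcp_pos"]; M=M@c["tool_from_camera"]
v,u=np.mgrid[0:480,0:640]; P=np.stack([(u-c["cx"])/c["fx"]*d,(v-c["cy"])/c["fy"]*d,d],-1)@M[:3,:3].T+M[:3,3]
hsv=cv2.cvtColor(p,cv2.COLOR_RGB2HSV)
g=(hsv[...,1]<60)&(abs(P[...,2]-.09)<.005)&(np.hypot(P[...,0]-.471,P[...,1]+.2885)<.03)
Q=P[g]; print("wrist top",g.sum(),Q.mean(0),Q.min(0),Q.max(0))
E
```

```text
clock: 5.13
tcp_pos: [0.4701, -0.2856, 0.1272]
orientation: [-0.001, -0.095, 0.996, 0.001]
wrist_force: [0.6, -0.5, 1.5]
finger_gap: 0.0597
grip_force: 0.0
[ 0.47006197 -0.28558899  0.12716685] [-8.41934349e-04 -9.46716617e-02  9.95507652e-01  1.04028637e-03]
[ 0.47115176 -0.2867188   0.12870465] [ 3.23066230e-04 -9.45592378e-02  9.95519167e-01 -1.82763294e-04]
[ 0.47178162 -0.28744616  0.12954447] [ 1.03676745e-03 -9.44875263e-02  9.95525066e-01 -9.35774584e-04]
wrist top 1937 [ 0.46868298 -0.29112472  0.08974519] [ 0.4560274  -0.30480144  0.08500516] [ 0.48322112 -0.27726339  0.09180906]
```

```bash
python3 -m jog '[-0.007,-0.02,-0.15,0,0,0,0.4, -0.007,-0.02,-0.3,0,0,0,0.4, -0.007,-0.02,-0.4,0,0,0,0.4, -0.007,-0.02,-0.4,0,0,0,0.4]'
python3 -m jog '[0,0,0,0,0,0,-1, 0,0,0,0,0,0,-1, 0,0,0,0,0,0,-1, 0,0,0,0,0,0,-1, 0,0,0,0,0,0,-1, 0,0,0,0,0,0,-1]' 70
python3 -m jog '[0,0,0.2,0,0,0,-1, 0,0,0.4,0,0,0,-1, 0,0,0.6,0,0,0,-1, 0,0,0.8,0,0,0,-1, 0,0,0.8,0,0,0,-1]'
```

```text
clock: 5.62
tcp_pos: [0.4678, -0.2903, 0.0454]
orientation: [-0.001, -0.094, 0.996, 0.001]
wrist_force: [-0.5, 0.5, -0.7]
finger_gap: 0.0598
grip_force: 0.0
clock: 6.12
tcp_pos: [0.4706, -0.2927, 0.05]
orientation: [0.002, -0.094, 0.996, -0.001]
wrist_force: [-0.0, 1.1, 7.3]
finger_gap: 0.0267
grip_force: 68.3
clock: 6.53
tcp_pos: [0.4724, -0.2944, 0.2171]
orientation: [0.005, -0.094, 0.996, -0.005]
wrist_force: [1.2, -0.9, -1.7]
finger_gap: 0.0266
grip_force: 69.6
```

```bash
python3 -m jog '[0.26,1,0.25,0.0234,-0.1252,0,-1, 0.26,1,0.25,0.0234,-0.1252,0,-1, 0.26,1,0.25,0.0234,-0.1252,0,-1, 0.26,1,0.25,0.0234,-0.1252,0,-1, 0.26,1,0.25,0.0234,-0.1252,0,-1, 0.26,1,0.25,0.0234,-0.1252,0,-1, 0.26,1,0.25,0.0234,-0.1252,0,-1]'
python3 -m jog '[0.2,1,0,0,0,0,-1, 0.2,1,0,0,0,0,-1, 0.2,1,0,0,0,0,-1, 0.2,1,0,0,0,0,-1, 0.2,1,0,0,0,0,-1, 0.2,1,0,0,0,0,-1, 0.2,1,0,0,0,0,-1]'
python3 - <<'E'
from h import *
from functools import reduce
A=[]
for i in range(4):
    s=env.get_state(); A.append(np.r_[s["tcp_pos"],s["orientation"]*np.sign(s["orientation"][2])])
    if i==0: p,d=eyes.read_camera("scene"); np.savez("s4.npz",p=p,d=d)
    else: eyes.read_camera("wrist")
m=np.mean(A,0); q=m[3:]/np.linalg.norm(m[3:]); R=Rot.from_quat([*q[1:],q[0]]).as_matrix()
tip=np.array([.604,.1425,.1437]); h=np.array([.983,.184,0]); dd=-.3894*h+np.array([0,0,.921])
print(m, np.std(A,0).round(4)[:3], "toolz",R[:,2],"want",-dd,"rotvec/pi",Rot.align_vectors([-dd,np.cross(dd,[-.184,.983,0])*0+np.array([-.184,.983,0])],[R[:,2],R[:,1]*np.sign(R[1,1])])[0].as_rotvec()/np.pi)
for k in (.073,.018): print(k,(tip+k*dd-m[:3])/.2)
cv2.imwrite("pics/s4.png",cv2.resize(p[200:350,270:420,::-1],(600,600)))
E
```

```text
clock: 7.12
tcp_pos: [0.5211, -0.0892, 0.259]
orientation: [0.199, -0.094, 0.975, 0.018]
wrist_force: [0.3, -0.1, -2.0]
finger_gap: 0.0262
grip_force: 69.9
clock: 7.7
tcp_pos: [0.5611, 0.1094, 0.2567]
orientation: [0.197, -0.093, 0.976, 0.018]
wrist_force: [-0.5, -0.9, -2.0]
finger_gap: 0.0264
grip_force: 70.2
[ 0.56099669  0.10790466  0.25675179  0.19707264 -0.09195504  0.97590407
  0.01780375] [0.     0.001  0.0001] toolz [ 0.38137405  0.07099321 -0.92169073] want [ 0.3827802  0.0716496 -0.921    ] rotvec/pi [ 0.000565   -0.00042982 -0.00081249]
0.073 [ 0.0753018   0.14682461 -0.22909395]
0.018 [ 0.18056635  0.16652825 -0.48236895]
```

View pics/s4.png

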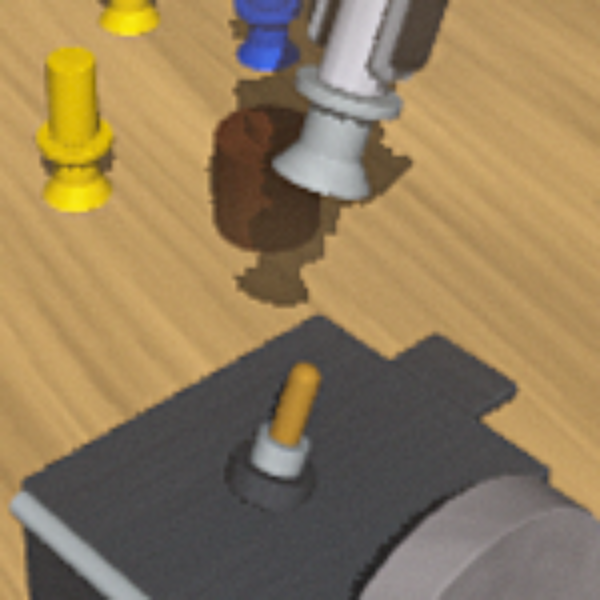

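The greaser is held firmly with its axis parallel to the pin: rim centre at (322,178) and pin tip at (303,370) in the crop. Next I move to the pre-approach pose and check that the two are collinear.

```bash
python3 -m jog '[0.04,0.147,-0.1,0,0,0,-1, 0.075,0.147,-0.2,0,0,0,-1, 0.075,0.147,-0.229,0,0,0,-1, 0.075,0.147,-0.229,0,0,0,-1]'
python3 - <<'E'
from h import *
A=[env.get_state()["tcp_pos"]]; ims=[]
for n in ("scene","top"):
    p,d=eyes.read_camera(n); A.append(env.get_state()["tcp_pos"]); ims.append(p.copy()); np.savez(n+"5.npz",p=p,d=d)
m=np.mean(A,0); print(m)
tip=np.array([.604,.1425,.1437]); h=np.array([.983,.184,0]); dd=-.3894*h+np.array([0,0,.921])
out=[]
for n,p in zip(("scene","top"),ims):
    c=eyes.calibration(n); p=p[:,:,::-1].copy()
    def pr(X): x=c["R"]@X+c["t"]; return np.array([c["fx"]*x[0]/x[2]+c["cx"],c["fy"]*x[1]/x[2]+c["cy"]])
    a=pr(tip); r=pr(m-.048*dd); print(n,"tip",a,"rim",r,"base",pr(tip-.033*dd))
    s=6 if n=="scene" else 6; o=a.astype(int)-[33,50]; q=cv2.resize(p[o[1]:o[1]+100,o[0]:o[0]+66],None,fx=6,fy=6)
    for X,col in ((a,(0,0,255)),(r,(0,255,0)),(pr(tip-.033*dd),(255,0,0))): cv2.circle(q,tuple(((X-o)*6+3).astype(int).tolist()),4,col,-1)
    out.append(q)
cv2.imwrite("pics/s5.png",np.hstack(out))
E
```

```text
clock: 8.23
tcp_pos: [0.5743, 0.1361, 0.2089]
orientation: [0.195, -0.091, 0.976, 0.018]
wrist_force: [-0.6, 0.2, -2.9]
finger_gap: 0.0265
grip_force: 70.5
[0.57512731 0.13625052 0.21048391]
scene tip [346.00162973 291.45630087] rim [350.84797037 277.33337704] base [339.90873333 309.33557118]
top tip [195.33642121 213.66309568] rim [194.06665696 215.66171897] base [197.64561816 211.79133958]
```

View pics/s5.png

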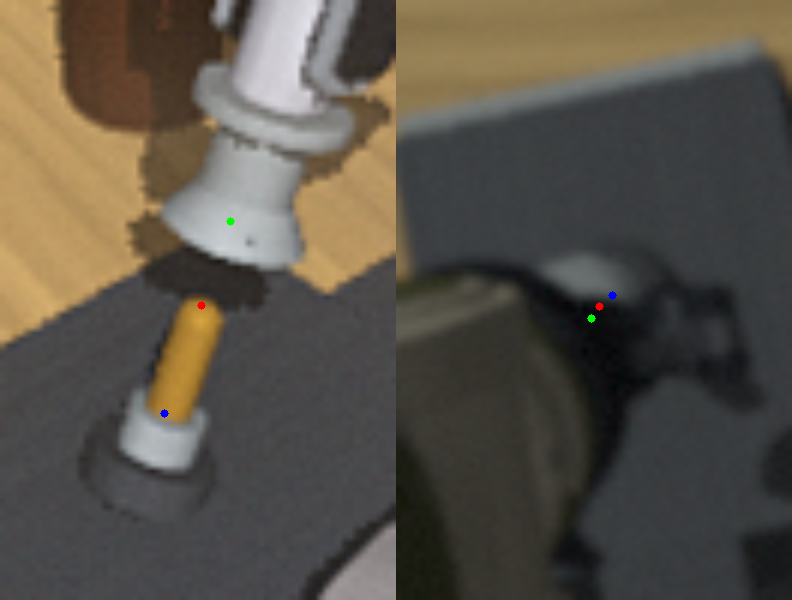

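The pin tip at (203,303) matches its projection. The rim centre at (232,239) sits about 2 mm to the image right of the pin's line, and about 5 mm nearer than planned. I add a 2 mm correction and advance along the pin's axis.

```bash
python3 -m jog '[0.03,0.006,-0.03,0,0,0,-1, 0.045,0.009,-0.08,0,0,0,-1, 0.066,0.013,-0.134,0,0,0,-1, 0.066,0.013,-0.134,0,0,0,-1]' 90
python3 -m jog '[0.01,0.002,-0.023,0,0,0,-1, 0.019,0.0036,-0.046,0,0,0,-1, 0.019,0.0036,-0.046,0,0,0,-1]'
python3 - <<'E'
from h import *
from workcell import env
p,d=eyes.read_camera("scene"); cv2.imwrite("pics/s6.png",cv2.resize(p[230:350,290:410,::-1],(600,600)))
s=env.get_state();print(s["tcp_pos"],s["wrist_force"],s["ft_torque"])
E
```

```text
clock: 8.67
tcp_pos: [0.5888, 0.14, 0.1827]
orientation: [0.197, -0.092, 0.976, 0.018]
wrist_force: [-0.2, 0.7, -3.4]
finger_gap: 0.0261
grip_force: 88.5
clock: 8.92
tcp_pos: [0.5923, 0.1409, 0.1745]
orientation: [0.197, -0.092, 0.976, 0.018]
wrist_force: [-0.7, -0.1, -3.4]
finger_gap: 0.0264
grip_force: 88.5
[0.59237134 0.14095298 0.17486905] [-0.84381166 -0.03769431 -3.94018498] [-0.35555381  1.04158145 -0.09712993]
```

View pics/s6.png

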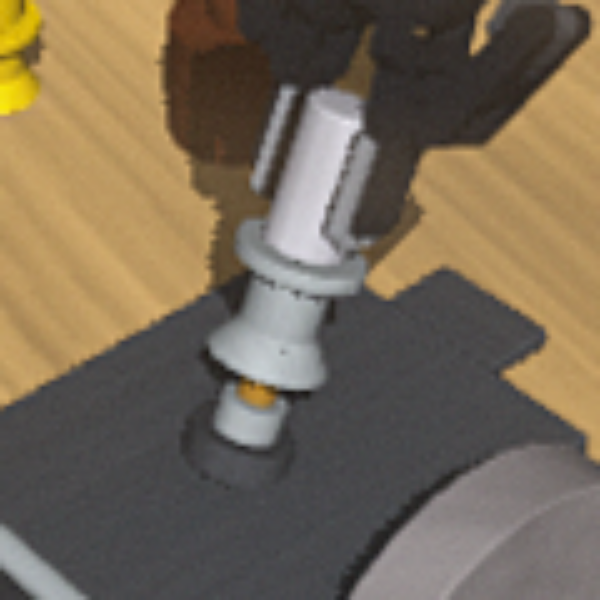

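The pin has entered the mouth, with its brass just visible at (257,393), and no side force. I continue in small steps.

```bash
for i in 1; do python3 -m jog '[0.0077,0.0014,-0.0184,0,0,0,-1, 0.0077,0.0014,-0.0184,0,0,0,-1]'; done
python3 -m jog '[0.0077,0.0014,-0.0184,0,0,0,-1, 0.0077,0.0014,-0.0184,0,0,0,-1]'
python3 -m jog '[0.0077,0.0014,-0.0184,0,0,0,-1, 0.0077,0.0014,-0.0184,0,0,0,-1]'
```

```text
clock: 9.13
tcp_pos: [0.5938, 0.1411, 0.171]
orientation: [0.197, -0.092, 0.976, 0.018]
wrist_force: [-1.0, -1.7, -4.5]
finger_gap: 0.0262
grip_force: 88.4
clock: 9.3
tcp_pos: [0.5954, 0.1414, 0.1674]
orientation: [0.197, -0.092, 0.976, 0.018]
wrist_force: [-2.0, -3.2, -3.8]
finger_gap: 0.0261
grip_force: 88.4
clock: 9.47
tcp_pos: [0.5969, 0.1416, 0.1638]
orientation: [0.197, -0.092, 0.976, 0.018]
wrist_force: [-3.4, -1.9, -3.5]
finger_gap: 0.0263
grip_force: 88.4
```

```bash
python3 -m jog '[0.003,-0.002,-0.0204,0,0,0,-1, 0.003,-0.002,-0.0204,0,0,0,-1]'
python3 -m jog '[0.0057,0.0011,-0.0138,0,0,0,-1, 0.0057,0.0011,-0.0138,0,0,0,-1]'
python3 -m jog '[0.0057,0.0011,-0.0138,0,0,0,-1, 0.0057,0.0011,-0.0138,0,0,0,-1]'
```

```text
clock: 9.63
tcp_pos: [0.5982, 0.1417, 0.1609]
orientation: [0.198, -0.092, 0.976, 0.018]
wrist_force: [-6.9, -1.4, 2.1]
finger_gap: 0.0263
grip_force: 88.5
clock: 9.8
tcp_pos: [0.5993, 0.1419, 0.1583]
orientation: [0.198, -0.092, 0.976, 0.018]
wrist_force: [-6.4, -2.8, 1.3]
finger_gap: 0.0261
grip_force: 88.5
clock: 9.97
tcp_pos: [0.6004, 0.1421, 0.1554]
orientation: [0.198, -0.092, 0.976, 0.018]
wrist_force: [-6.1, -2.4, 0.8]
finger_gap: 0.026
grip_force: 88.5
```

```bash
python3 -m jog '[0.0038,0.0007,-0.0092,0,0,0,-1, 0.0038,0.0007,-0.0092,0,0,0,-1]'
python3 -m jog '[0.0038,0.0007,-0.0092,0,0,0,-1, 0.0038,0.0007,-0.0092,0,0,0,-1]'
python3 -m jog '[0.0028,0.0006,-0.007,0,0,0,-1, 0.0028,0.0006,-0.007,0,0,0,-1]'
```

```text
clock: 10.13
tcp_pos: [0.601, 0.1422, 0.1546]
orientation: [0.198, -0.092, 0.976, 0.018]
wrist_force: [-11.0, -2.6, 6.9]
finger_gap: 0.0259
grip_force: 90.0
clock: 10.3
tcp_pos: [0.6015, 0.1423, 0.154]
orientation: [0.199, -0.092, 0.976, 0.018]
wrist_force: [-18.0, -4.5, 16.5]
finger_gap: 0.0263
grip_force: 91.3
clock: 10.47
tcp_pos: [0.6031, 0.1428, 0.1538]
orientation: [0.2, -0.092, 0.975, 0.018]
wrist_force: [-17.7, -3.2, 18.6]
finger_gap: 0.026
grip_force: 90.5
```

The force has risen to about 26 N along the axis, so the nipple is at its stop. I ease off the side load, hold and check.

```bash
python3 -m jog '[-0.007,-0.0013,-0.003,0,0,0,-1, -0.007,-0.0013,-0.003,0,0,0,-1, -0.007,-0.0013,-0.003,0,0,0,-1, -0.007,-0.0013,-0.003,0,0,0,-1, -0.007,-0.0013,-0.003,0,0,0,-1]'
python3 - <<'E'
from h import *
p,d=eyes.read_camera("scene"); cv2.imwrite("pics/s7.png",cv2.resize(p[230:350,290:410,::-1],(600,600)))
for _ in range(3):
    s=env.get_state();print(s["tcp_pos"],s["wrist_force"],s["grip_force"]); eyes.read_camera("wrist")
E
```

```text
clock: 10.88
tcp_pos: [0.6027, 0.1428, 0.1538]
orientation: [0.201, -0.092, 0.975, 0.018]
wrist_force: [-13.7, -3.4, 17.1]
finger_gap: 0.0261
grip_force: 90.4
[0.60274872 0.14276342 0.15377165] [-13.62773379  -3.01303515  17.1673691 ] 90.43046236038208
[0.60274424 0.14273718 0.15378393] [-14.68056675  -2.12850439  17.4427067 ] 90.42966842651367
[0.60276993 0.14274638 0.15379674] [-14.47317594  -1.79464079  17.52755064] 90.43020486831665
```

View pics/s7.png

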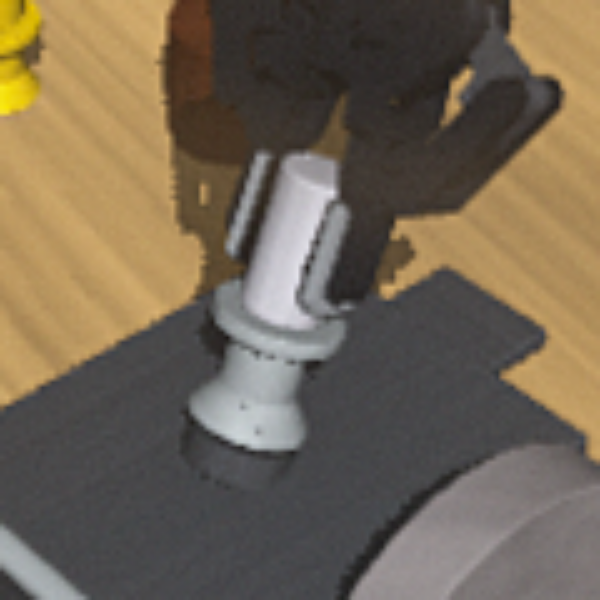

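The greaser is fully seated: the bell now covers the sleeve at (247,430), its axis stays parallel to the pin, the lid is shut, and the pose and force are steady. I'm handing in.

```bash
python3 -c "
from workcell import env
print(env.hand_in())"
```

```text
the job is handed in; nothing more can be done
None
```

I shut the lid without slamming it and handed in with the gripped greaser pressing the nipple to its stop at about 20 N. The drum, ferrule and dish were not touched; the judge's result was not shown.

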